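Index the filter under the detector

ROBOT

A 6-joint arm with a two-finger parallel gripper is mounted at the origin on a cart in front of the work surface, level with it; the furniture and walls round the work are solid. World frame = base frame: x ahead of the robot, y to its left, z up, the work surface at z = 0. Lengths are in m, angles in rad, forces in N, time in s.
With the tool pointing down it reaches from about 0.225 to 0.875 m from the base axis. Payload 3.4 kg.
Tool frame: the origin (TCP) lies on the centre line of the jaws, within the pads' length; the fingertips stand 22 mm ahead of it and the grasp point (between the pads) lies 3 mm ahead of it; z points along the fingers, y is the line along which they close (so a half turn about z gives the same grasp; the last joint's range is limited). The gripper opens to 85 mm and grips with 20 to 120 N. Pads are 22 mm wide; open, the fingers measure 114 mm over their backs; the gripper's body (76 mm by 85 mm) begins 54 mm behind the grasp point. The pads swing forward as they close: fully open they stand 13 mm farther back than shut.
Start: joints at [-1.45, 0.276, 1.505, -0, 1.361, -0.121], TCP at [0.138, -0.558, 0.253] pointing down, gripper open.
Joint ranges: [-2.89, 2.89], [-0.75, 2.08], [0.22, 2.7], [-1.18, 4.32], [0.11, 2.71], [-2.7, 2.7]. Speed limits (rad/s): [2.57, 2.57, 3.14, 3.14, 3.14, 3.14].

INTERFACE

Orientations are given as a unit quaternion [w, x, y, z].
In Python, from rig import manip, imaging, workorder, get_state gives the robot as it stands (manip), with the cameras (imaging), the job (workorder) and the readings as plain functions.
- The arm moves only by the shell command python3 steer.py [OPENING] [FORCE], which reads ROWS from standard input. ROWS is a JSON list of rows, 1 to 5 of them, each of 4 numbers: dx, dy, dz in m, then a turn about the tool's z in rad; each row shifts and turns the commanded pose from where the row before left it, along the tool's axes as they then stand; what a row does not reach is not made up. A row lasts 1/12 s, in which the tool goes at most 0.0417 m and 0.125 rad, less where a joint would pass 70% of its speed; a pose out of reach is approached as far as the arm can. OPENING is the finger opening in m, set as the command begins (- or left out keeps the last). The fingers move at their own pace and stop on an object; FORCE is the grip in N (left out, the last holds). Time passes only in rows, so rows that do not move let the fingers close. It prints the time, the measured TCP pose, the force, the opening and the grip force at its end. Input that does not fit is refused with a message, and nothing moves.
- get_state(): the state, without advancing time (a new reading comes with each control period).
- imaging.get_image(name): name is "side" or "top"; returns a dict with "img" (384x512x3 uint8, red, green, blue), "camera_matrix" (3x3 intrinsics, pixels), "T" (4x4, takes a point from camera to world coordinates). Camera axes: x right, y down, z forward; pixel columns grow to the right and rows downward; lengths in m; the calibration is good to about 2 mm. A picture is of the moment at which its call begins. There is no depth.
- workorder.sign_off(): hands the job in; it is judged then, once.
The state is a dict: "clock": time; "qpos": joint angles; "qd": joint speeds; "effort": joint torques, N m; "position": TCP position; "ee_rot": TCP orientation; "contact_force": force on the tool from outside, world axes, zero at the start; "moment": the same for the moment, N m; "width": finger opening in m; "gripper_force": force on a finger pad.
Only numpy, scipy, OpenCV 4.12 (cv2) and the standard library are available. Lean on these libraries where they do the work, as an engineer would, in place of code of your own. Each camera call takes 0.05 s, during which the arm holds its last target. There are 200 camera calls.

TASK

On the sample changer, push the locking lever out, turn the wheel by pushing one of its arms with a fingertip until the cup with the flat filter disc is under the detector, then push the lever back fully home so that it locks the wheel there. Only push the wheel and the lever: do not touch the discs in the cups or the detector, and leave everything else on the desk where it is.

Things in the scene. Friction and masses are not known exactly. Their poses are not given: they have to be found in the camera images.
- sample_changer: fixed grey cast base of the sample changer, a hand-turned wheel under a detector. Origin on the desk, under the upright axis of the wheel; +x points from the wheel axis to the counting point under the detector, z up. Legs 12.5 mm high, a bearing of 30 mm radius in the middle. The lever is on its +y side; the detector's column, 24 mm thick, 180 mm high, stands at x 100, y -145 mm
- wheel (a joint): turn of the wheel in rad, 0 at the start, positive counter-clockwise seen from above; about 1.5 N at 55 mm radius turns it and it stays where it is left. Free only while the lever is out. Its four arms stand at 0, 90, 180 and 270 degrees from the +x axis of sample_changer when it reads 0, and at each quarter turn
- wheel_hub (a point): on the wheel's axis, on top of its hub (28 mm radius), 56 mm above the desk. Four straight arms: each a bar 14 mm wide, 35 to 45 mm above the desk, free from 28 to 72 mm radius; then a cup of 66 mm outside diameter at 105 mm radius, floor 40 mm and rim 47 mm above the desk; then a tongue with an upright 8 mm index pin at 152 mm radius, top 60 mm above the desk. Sweeps 160 mm radius
- lock_lever (a joint): swing of the steel locking lever in rad: 0 = home, its notch round the pin of the arm on the +y side; 0.5 = fully out, away from the wheel; clear of the pins from 0.35. Upright pivot at x 75, y 165 mm of sample_changer; from there the lever runs along -x when home, 47 to 57 mm above the desk. Stays where it is left; about 1.1 N at the knob moves it
- lever_notch (a point): middle of the lever's notch, 75 mm from its pivot, 52 mm above the desk. The notch opens toward the wheel with a flared mouth, which draws in and centres a pin that stands up to 8 mm to either side; in the slot the pin has 1.5 mm play each side
- lever_knob (a point): on the axis of the black upright knob at the free end of the lever, 18 mm across at most, from 60 to 97 mm above the desk; this point is 82 mm above the desk, 140 mm from the pivot
- counting_point (a point): the point under the middle of the detector window, at the height of the cup floors, 105 mm along +x from the wheel axis
- detector: aluminium detector tube with clamp and arm, fixed over the counting point (its origin is that of sample_changer). Window 69 mm above the desk; tube 52 mm across, 64 mm at the clamp, top 189 mm above the desk; the arm runs to the column, 119 to 143 mm above the desk. Do not touch
- filter: the sample to count: shallow round filter disc, 52 mm across, 7 mm high, flat on top without any knob, lying loose in one of the three cups that are not under the detector at the start; origin at the centre of its underside
- reference_a: knobbed steel reference disc, 51 mm across, 6 mm thick with a 14 mm knob in the middle (20 mm high in all), loose in another cup; origin at the centre of its underside
- reference_b: a second disc like reference_a in another cup; the cup under the detector is empty at the start
- loose_vial: capped vial, 24 mm across, 55 mm high, standing on the desk beside the changer; origin at the centre of its underside; leave alone
- empty_holder: empty round filter holder, 46 mm across, 8 mm high, on the desk in front of the changer; leave alone
- notebook: notebook 205 x 148 x 12 mm lying on the left of the desk; leave alone
- marker: marker pen, 135 mm long, 13 mm thick, lying on the notebook; leave alone
- tweezers: steel tweezers 126 mm long lying near the front edge; leave alone

How it is judged:
On the way, in this order (a step that is already met when the one before it is completed fails the run):
1. the locking lever has been pushed out, clear of the index pin (joint lock_lever over 0.3) (value of joint lock_lever above 0.3 rad), for 0.1 s.
2. the filter has been turned under the detector, within 12 mm of the counting point seen from above (horizontal distance between filter and counting_point below 0.012 m), for 0.1 s.
3. the lever is back home on the pin (joint lock_lever under 0.04) (value of joint lock_lever below 0.04 rad and horizontal distance between filter and counting_point below 0.006 m), for 0.2 s.
At the end, for the whole second after the job is handed in: The filter disc lies flat in its cup within 6 mm of the counting point under the detector, the locking lever is home (within 0.04 rad, about 2 degrees), and the wheel is at rest (all of step 3 and z of filter in the frame of counting_point between -0.003 and 0.003 m and velocity of joint wheel between -0.02 and 0.02 rad/s); the robot touches nothing.
It fails at once if a disc is touched by the robot (contact force between any of filter, reference_a, reference_b and the arm above 0.3 N or contact force between any of filter, reference_a, reference_b and the fingers above 0.3 N).
It fails at once if a disc is lifted or thrown out of its cup (more than 6 mm above the cup floor, or below it) (height (world z) of any of filter, reference_a, reference_b above 0.046 m or height (world z) of any of filter, reference_a, reference_b below 0.036 m).
It fails at once if the detector is touched by the robot (contact force between detector and the arm above 0.5 N or contact force between detector and the fingers above 0.5 N).
It fails at once if another thing on the desk is moved more than 15 mm (distance of any of loose_vial, empty_holder, notebook, marker, tweezers from where it was at the start of the episode above 0.015 m).
It also fails if it takes over 67 s, if anything falls off the work surface, if the arm or the gripper's body presses on something with over 40 N, if the wrist force passes 120 N, or if a joint passes its speed limit or range.

## Working session

There is one attempt and no reset: what is moved stays moved. The work goes in short steps, Python scripts to look and compute and a shell command to move; the robot and the scene stay as the last step left them, time stands still between calls to the robot, and variables do not carry over. Pictures are saved under pics/ and viewed, at most 10 in all, crops included, and the job is handed in when it is done.

```bash
ls; mkdir -p pics; python3 - <<'E'
from rig import manip, imaging, workorder, get_state
import cv2,numpy as np
for n in("top","side"):
    d=imaging.get_image(n); cv2.imwrite(f"pics/{n}0.png",cv2.resize(d["img"][:,:,::-1],(800,600),interpolation=cv2.INTER_CUBIC))
    print(n,d["camera_matrix"].round(1).tolist(),d["T"].round(4).tolist())
    np.savez(f"{n}.npz",K=d["camera_matrix"],T=d["T"])
s=get_state();print(s["position"],s["ee_rot"],s["contact_force"],s["clock"])
E
```

```text
pics
rig.py
steer.py
top [[370.8, 0.0, 254.9], [0.0, 370.8, 193.6], [0.0, 0.0, 1.0]] [[-0.0226, -0.9968, 0.0762, 0.4312], [-0.9993, 0.0247, 0.0265, -0.0849], [-0.0283, -0.0756, -0.9967, 0.9163], [0.0, 0.0, 0.0, 1.0]]
side [[443.1, 0.0, 251.2], [0.0, 443.1, 196.9], [0.0, 0.0, 1.0]] [[0.7757, 0.2755, -0.5678, 1.1171], [0.6307, -0.3725, 0.6808, -0.817], [-0.0239, -0.8862, -0.4627, 0.5718], [0.0, 0.0, 0.0, 1.0]]
[ 0.13762552 -0.55783815  0.25253176] [-8.26042741e-04  9.92698037e-01  1.20623072e-01  3.34040657e-06] [0.3949883  0.26458159 0.63955834] 0.1
```

View pics/top0.png

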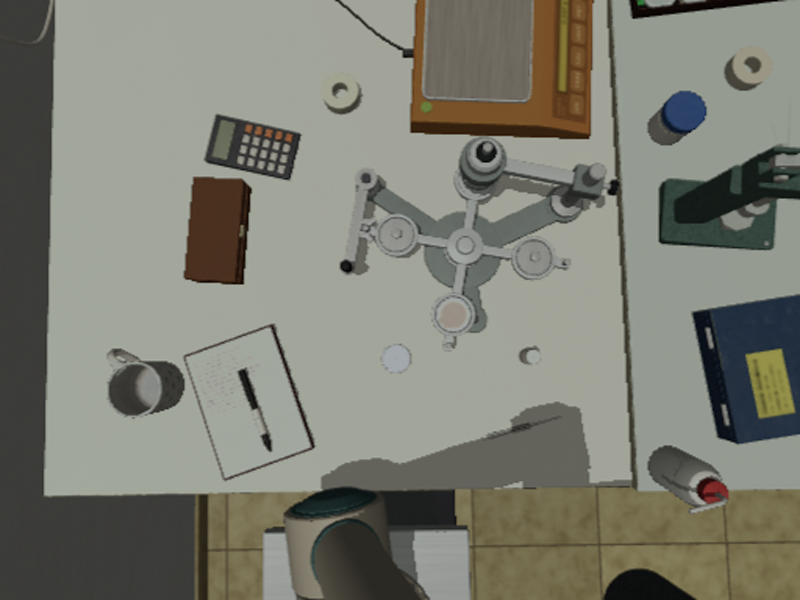

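View pics/side0.png

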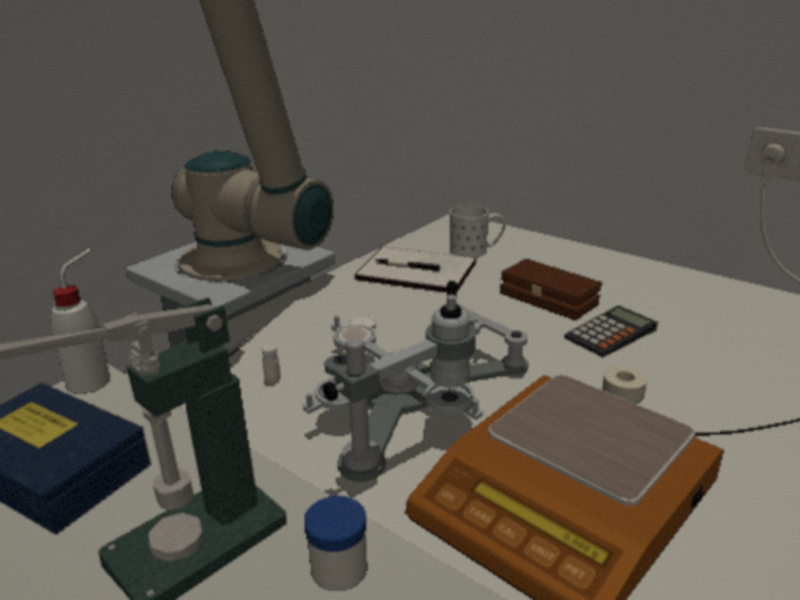

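The top view puts the hub at (465,246), the lever pivot at (367,178) and the knob top at (347,266). The filter cup is at (453,313), opposite the detector, so the wheel needs a half turn. The knobbed references are at (397,235) and (533,257). The side view shows the knob behind the detector and the hub partly hidden.

```bash
cat > h.py <<'E'
import numpy as np
def ray(n,u,v,s=512/800):
    d=np.load(f"{n}.npz");K,T=d["K"],d["T"]
    r=T[:3,:3]@np.linalg.inv(K)@[u*s,v*s,1];return T[:3,3],r
def at(n,u,v,z):
    o,r=ray(n,u,v);return o+r*(z-o[2])/r[2]
def proj(n,p):
    d=np.load(f"{n}.npz");K,T=d["K"],d["T"]
    q=K@(T[:3,:3].T@(np.asarray(p)-T[:3,3]));return q[:2]/q[2]*800/512
E
python3 - <<'E'
from h import *
import cv2
from scipy.optimize import least_squares
# local sample_changer points (x,y,z) and top-view pixels
L=[((0,0,.056),465,245),((-.105,0,.047),453,313),((0,.105,.047),397,235),((0,-.105,.047),533,258),((-.152,0,.06),449,345),((0,-.152,.06),566,264),((-.065,.165,.097),347,266),((.075,.165,.06),367,178)]
def W(p,x,y,a):
    c,s=np.cos(a),np.sin(a);return np.array([x+c*p[0]-s*p[1],y+s*p[0]+c*p[1],p[2]])
def f(q): return np.concatenate([proj("top",W(p,*q))-[u,v] for p,u,v in L])
r=least_squares(f,[.45,-.15,0],loss="soft_l1");print(r.x,r.fun.reshape(-1,2).round(1).tolist())
for p in[(0,0,.056),(-.105,0,.047),(-.152,0,.06),(-.065,.165,.097),(.075,.165,.06),(0,.152,.06)]:print(p,W(p,*r.x).round(4),proj("side",W(p,*r.x)).round())
from rig import manip, imaging, workorder, get_state
im=cv2.imread("pics/side0.png")
for p,_,_ in L:
    cv2.circle(im,tuple(proj("side",W(p,*r.x)).astype(int).tolist()),3,(0,0,255),1)
im2=cv2.imread("pics/top0.png")
for p,_,_ in L:
    cv2.circle(im2,tuple(proj("top",W(p,*r.x)).astype(int).tolist()),3,(0,0,255),1)
cv2.imwrite("pics/ov.png",np.hstack([cv2.resize(im[250:500,260:560],None,fx=1.3,fy=1.3),cv2.resize(im2[120:370,320:620],None,fx=1.3,fy=1.3)]))
E
```

```text
[ 0.58030966 -0.16457285 -0.19974902] [[0.5, 0.3], [0.2, 1.7], [-0.4, -0.4], [1.0, 0.2], [-0.6, 0.6], [1.4, -1.7], [-0.8, -0.9], [-1.0, -0.1]]
(0, 0, 0.056) [ 0.5803 -0.1646  0.056 ] [398. 354.]
(-0.105, 0, 0.047) [ 0.4774 -0.1437  0.047 ] [354. 332.]
(-0.152, 0, 0.06) [ 0.4313 -0.1344  0.06  ] [336. 314.]
(-0.065, 0.165, 0.097) [0.5493 0.01   0.097 ] [450. 280.]
(0.075, 0.165, 0.06) [ 0.6866 -0.0177  0.06  ] [516. 333.]
(0, 0.152, 0.06) [ 0.6105 -0.0156  0.06  ] [473. 318.]
```

View pics/ov.png

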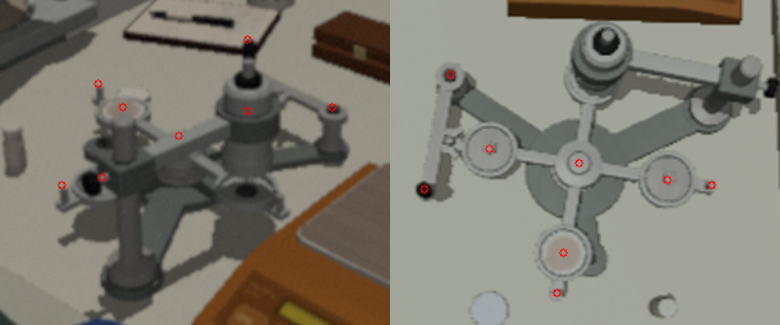

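The fit agrees with both views to about 2 mm. I'll push the lever out by its knob first. Then I'll sweep the arm at 90° counter-clockwise through a half turn, staying on the side away from the detector.

```bash
cat >> h.py <<'E'
from scipy.spatial.transform import Rotation as Ro
from rig import manip, imaging, workorder, get_state
B=np.array([.5803,-.1646,0]);A=-.19975
RB=Ro.from_euler('z',A).as_matrix()
def st():
    s=get_state();q=s["ee_rot"];R=Ro.from_quat([q[1],q[2],q[3],q[0]]).as_matrix()
    return np.array(s["position"]),R,s
def where():
    p,R,s=st();l=RB.T@(p-B);x=RB.T@R[:,0]
    print("local mm",(l*1e3).round(1),"yawlocal",np.arctan2(x[1],x[0]).round(3),"q6",round(s["qpos"][5],2),"F",np.round(s["contact_force"],1),"t",round(s["clock"],2));return l
def to(x,y,z):
    p,R,s=st();w=B+RB@(np.array([x,y,z])/1e3);print("tool delta mm",((R.T@(w-p))*1e3).round(1))
E
python3 -c "
from h import *
where();to(-58,128,250)"
echo '[[0.0263,-0.0208,0,0],[0.0263,-0.0208,0,0],[0.0263,-0.0208,0,0],[0.0263,-0.0208,0,0],[0.0263,-0.0208,0,0]]' | python3 steer.py 0
echo '[[0.0263,-0.0208,0,0],[0.0263,-0.0208,0,0],[0.0263,-0.0208,0,0],[0.0263,-0.0208,0,0],[0.0263,-0.0208,0,0]]' | python3 steer.py
echo '[[0.0263,-0.0208,0,0],[0.0263,-0.0208,0,0],[0.0263,-0.0208,0,0],[0.0263,-0.0208,0,0],[0.0263,-0.0208,0,0]]' | python3 steer.py
echo '[[0.0263,-0.0208,0,0],[0.0263,-0.0208,0,0],[0.0263,-0.0208,0,0],[0.0263,-0.0208,0,0],[0.0263,-0.0208,0,0]]' | python3 steer.py
echo '[[0,0,0,0.1105],[0,0,0,0.1105],[0,0,0,0.1105],[0,0,0,0.1105],[0,0,0,0]]' | python3 steer.py
python3 -c "
from h import *
where();to(-58,128,92)"
```

```text
clock: 0.52
position: [0.241, -0.4243, 0.2528]
ee_rot: [-0.0, 0.993, 0.12, -0.0]
contact_force: [0.9, -0.3, 0.4]
width: 0.0254
gripper_force: 0.0
clock: 0.93
position: [0.3437, -0.2917, 0.2531]
ee_rot: [-0.0, 0.993, 0.12, -0.0]
contact_force: [0.1, 0.0, -0.7]
width: -0.0002
gripper_force: 0.0
clock: 1.35
position: [0.4465, -0.1593, 0.2531]
ee_rot: [-0.0, 0.993, 0.121, -0.0]
contact_force: [0.2, -0.4, 0.2]
width: -0.0
gripper_force: 0.0
clock: 1.77
position: [0.5493, -0.0268, 0.2529]
ee_rot: [-0.0, 0.993, 0.121, -0.0]
contact_force: [-0.0, -0.9, -0.2]
width: 0.0002
gripper_force: 0.0
clock: 2.18
position: [0.5485, -0.0282, 0.2527]
ee_rot: [-0.0, 0.995, -0.101, -0.001]
contact_force: [-1.0, 0.4, 0.5]
width: -0.0001
gripper_force: 0.0
local mm [-58.2 127.4 252.7] yawlocal -0.002 q6 1.59 F [-1.   0.4  0.5] t 2.18
tool delta mm [  0.4  -0.6 160.7]
```

```bash
echo '[[0,0,0.032,0],[0,0,0.032,0],[0,0,0.032,0],[0,0,0.032,0],[0,0,0.032,0]]' | python3 steer.py |tail -3
python3 -c "
from h import *
where()"
echo '[[0,-0.007,0,0],[0,-0.007,0,0],[0,-0.007,0,0],[0,-0.007,0,0],[0,-0.007,0,0]]' | python3 steer.py |tail -3
python3 -c "
from h import *
where()"
echo '[[0,-0.007,0,0],[0,-0.007,0,0],[0,-0.007,0,0],[0,-0.007,0,0],[0,-0.007,0,0]]' | python3 steer.py |tail -3
python3 -c "
from h import *
import cv2
where();cv2.imwrite('pics/t1.png',cv2.resize(imaging.get_image('top')['img'][60:260,180:410,::-1],None,fx=3,fy=3))"
```

```text
contact_force: [0.1, -0.2, 0.3]
width: 0.0
gripper_force: 0.0
local mm [-58.2 127.1  92. ] yawlocal 0.003 q6 1.59 F [ 0.1 -0.2  0.3] t 2.6
contact_force: [0.4, -0.9, 0.2]
width: -0.0
gripper_force: 0.7
local mm [-56.2 163.   95.4] yawlocal 0.001 q6 1.66 F [ 0.4 -0.9  0.2] t 3.02
contact_force: [1.1, -1.6, -0.1]
width: 0.0002
gripper_force: 0.9
local mm [-57.7 197.8  93.5] yawlocal -0.0 q6 1.72 F [ 1.1 -1.6 -0.1] t 3.43
```

View pics/t1.png

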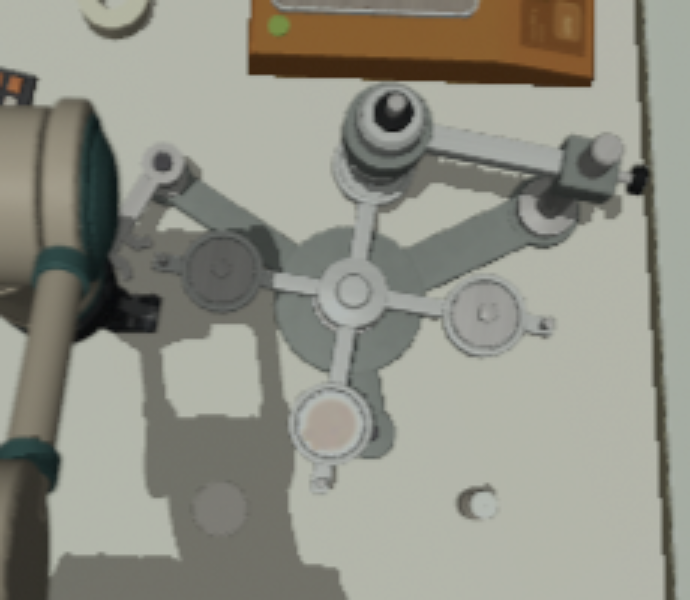

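The lever is now about 0.4 rad out, and the wheel hasn't moved. I'll push it a little further, back off, lift, and go above the wheel start point.

```bash
echo '[[0,-0.005,0,0],[0,-0.005,0,0],[0,0,0,0]]' | python3 steer.py |sed -n 4p
python3 -c "
from h import *
where()"
echo '[[0,0.02,0,0],[0,0.02,0,0],[0,0,-0.035,0],[0,0,-0.04,0],[0,0,-0.04,0]]' | python3 steer.py >/dev/null
echo '[[0,0,-0.04,0],[0,0,0,0]]' | python3 steer.py >/dev/null
python3 -c "
from h import *
where();to(22,50,250)"
```

```text
contact_force: [0.3, 0.4, 0.1]
local mm [-58.3 208.1  93.1] yawlocal -0.0 q6 1.74 F [0.3 0.4 0.1] t 3.73
local mm [-54.  167.8 256.7] yawlocal -0.001 q6 1.67 F [0.8 0.1 0.9] t 4.32
tool delta mm [ 76.  117.8   7.6]
```

```bash
echo '[[0.019,0.0294,0.001,0],[0.019,0.0294,0.001,0],[0.019,0.0294,0.001,0],[0.019,0.0294,0.001,0],[0,0,0,0]]' | python3 steer.py >/dev/null
python3 -c "
from h import *
where();to(22,50,57)
import cv2
for n in('top','side'):
  d=imaging.get_image(n);cv2.imwrite(f'pics/{n}2.png',d['img'][:,:,::-1])
a=cv2.imread('pics/top2.png')[60:260,180:380];b=cv2.imread('pics/side2.png')[100:300,180:380]
cv2.imwrite('pics/c2.png',cv2.resize(np.hstack([a,b]),None,fx=2,fy=2))"
```

```text
local mm [ 21.1  44.2 243. ] yawlocal -0.005 q6 1.46 F [ 0.3 -0.  -0.5] t 4.73
tool delta mm [  0.5  -6.4 186. ]
```

View pics/c2.png

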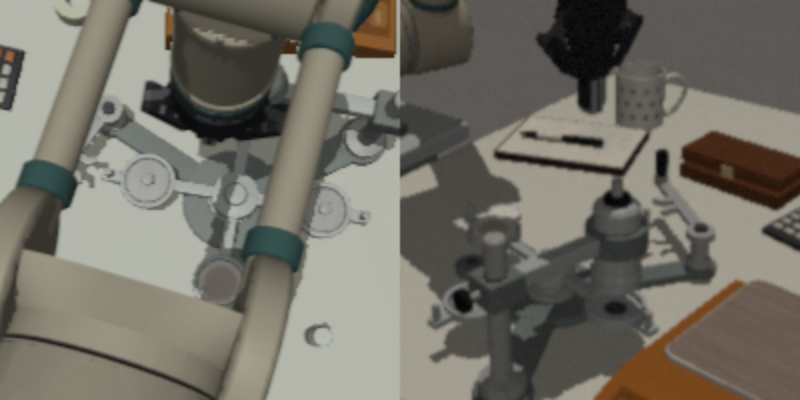

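The side view shows the lever out, with its knob at (662,165). In the top view the gripper hides the detector but sits over the intended spot. I'll go down, checking the force.

```bash
echo '[[0.001,-0.006,0.02,0],[0,0,0.025,0],[0,0,0.025,0],[0,0,0.025,0],[0,0,0,0]]' | python3 steer.py |sed -n 4p
python3 -c "
from h import *
where()"
echo '[[0,0,0.025,0],[0,0,0.025,0],[0,0,0.02,0],[0,0,0,0]]' | python3 steer.py |sed -n 4p
python3 -c "
from h import *
where();to(22,50,57)"
```

```text
contact_force: [-1.2, 1.3, 0.1]
local mm [ 14.3  57.5 144.2] yawlocal 0.001 q6 1.47 F [-1.2  1.3  0.1] t 5.25
contact_force: [-1.2, 0.8, -0.4]
local mm [16.  56.9 76.6] yawlocal 0.0 q6 1.47 F [-1.2  0.8 -0.4] t 5.58
tool delta mm [ 6.1  6.9 19.5]
```

```bash
for i in 1 2 3; do echo '[[0,0,0,0],[0,0,0,0]]' | python3 steer.py >/dev/null; python3 -c "
from h import *
where()"; done; python3 -c "
from h import *
import cv2
d=imaging.get_image('side');cv2.imwrite('pics/s3.png',cv2.resize(d['img'][60:300,160:420,::-1],None,fx=2.4,fy=2.4))
d=imaging.get_image('top');cv2.imwrite('pics/t3f.png',d['img'][:,:,::-1])"
```

```text
local mm [20.1 56.  81.3] yawlocal 0.0 q6 1.47 F [ 0.8 -0.   1.3] t 5.75
local mm [20.2 55.6 81.2] yawlocal -0.0 q6 1.47 F [ 1.   0.2 -0.3] t 5.92
local mm [19.5 55.5 80.2] yawlocal -0.0 q6 1.47 F [ 0.1  0.1 -0.3] t 6.08
```

View pics/s3.png

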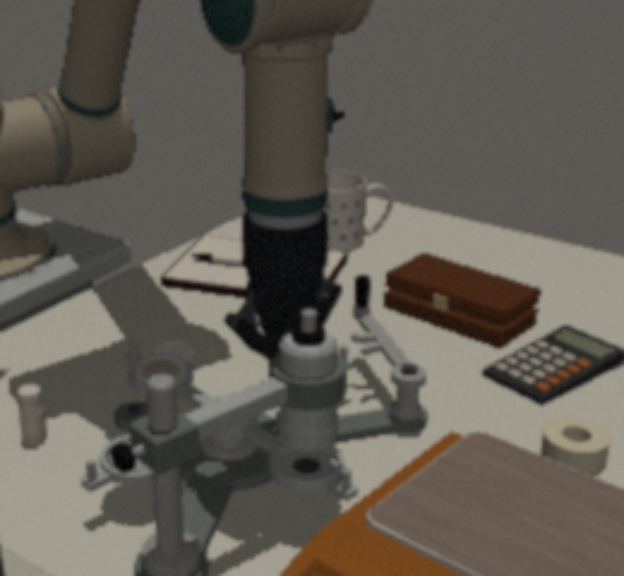

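The gripper stands behind the detector tube with clear space, and the earlier readings were only settling wobble. I'll lower to bar height and let it settle.

```bash
echo '[[0.002,0.0055,0,0],[0,0,0.008,0],[0,0,0.008,0],[0,0,0.007,0],[0,0,0,0]]' | python3 steer.py >/dev/null; echo '[[0,0,0,0],[0,0,0,0],[0,0,0,0],[0,0,0,0]]' | python3 steer.py|sed -n 4p; python3 -c "
from h import *
where();to(22,50,57)"
```

```text
contact_force: [-0.8, -0.5, -0.0]
local mm [21.3 50.1 56.6] yawlocal -0.0 q6 1.47 F [-0.8 -0.5 -0. ] t 6.93
tool delta mm [ 0.7  0.1 -0.4]
```

```bash
cat > chk.py <<'E'
from h import *
p,R,s=st();l=where();y=RB.T@R[:,0];a=np.arctan2(y[1],y[0])
c,si=np.cos(a),np.sin(a)
print("hub in tool mm",((R.T@(B-p))[:2]*1e3).round(1))
E
for i in 1 2; do echo '[[-0.0041,-0.0015,0,-0.08],[-0.0041,-0.0015,0,-0.08],[-0.0041,-0.0015,0,-0.08],[-0.0041,-0.0015,0,-0.08],[-0.0041,-0.0015,0,-0.08]]' | python3 steer.py|sed -n 4p; python3 chk.py; done
echo '[[0,0,0,0],[0,0,0,0],[0,0,0,0]]' | python3 steer.py >/dev/null; python3 chk.py
```

```text
contact_force: [2.1, -0.0, -0.6]
local mm [ 1.1 54.  56.9] yawlocal 0.404 q6 1.06 F [ 2.1 -0.  -0.6] t 7.35
hub in tool mm [-22.4  49.1]
contact_force: [2.6, 0.1, -0.7]
local mm [-20.   49.7  57. ] yawlocal 0.803 q6 0.65 F [ 2.6  0.1 -0.7] t 7.77
hub in tool mm [-22.   48.7]
local mm [-21.3  49.7  56.5] yawlocal 0.798 q6 0.66 F [-0.2  0.6 -0.7] t 8.02
hub in tool mm [-20.7  49.9]
```

```bash
for n in 1; do
echo '[[-0.0041,-0.0015,0,-0.08],[-0.0041,-0.0015,0,-0.08],[-0.0041,-0.0015,0,-0.08],[-0.0041,-0.0015,0,-0.08],[-0.0041,-0.0015,0,-0.08]]' | python3 steer.py|sed -n 4p; python3 chk.py
echo '[[-0.0041,-0.0015,0,-0.08],[-0.0041,-0.0015,0,-0.08],[-0.0041,-0.0015,0,-0.08],[-0.0041,-0.0015,0,-0.08],[-0.0041,-0.0015,0,-0.08]]' | python3 steer.py|sed -n 4p; python3 chk.py
echo '[[-0.0041,-0.0015,0,-0.08],[-0.0041,-0.0015,0,-0.08],[-0.0041,-0.0015,0,-0.08],[-0.0041,-0.0015,0,-0.08],[-0.0041,-0.0015,0,-0.08]]' | python3 steer.py|sed -n 4p; python3 chk.py
done
echo '[[0,0,0,0],[0,0,0,0],[0,0,0,0]]' | python3 steer.py >/dev/null; python3 chk.py
```

```text
contact_force: [2.3, 0.8, -0.2]
local mm [-38.   37.5  56.6] yawlocal 1.202 q6 0.23 F [ 2.3  0.8 -0.2] t 8.43
hub in tool mm [-21.3  48.8]
contact_force: [2.5, 1.3, 0.4]
local mm [-49.9  19.2  56.6] yawlocal 1.602 q6 -0.21 F [2.5 1.3 0.4] t 8.85
hub in tool mm [-20.8  49.1]
contact_force: [0.1, 2.3, -0.1]
local mm [-53.9  -2.   56.4] yawlocal 2.002 q6 -0.65 F [ 0.1  2.3 -0.1] t 9.27
hub in tool mm [-20.7  49.8]
local mm [-54.3  -2.4  56.3] yawlocal 1.998 q6 -0.64 F [ 0.7 -0.7 -0. ] t 9.52
hub in tool mm [-20.3  50.4]
```

```bash

echo '[[-0.0041,-0.0015,0,-0.08],[-0.0041,-0.0015,0,-0.08],[-0.0041,-0.0015,0,-0.08],[-0.0041,-0.0015,0,-0.08],[-0.0041,-0.0015,0,-0.08]]' | python3 steer.py|sed -n 4p; python3 chk.py
echo '[[-0.0041,-0.0015,0,-0.08],[-0.0041,-0.0015,0,-0.08],[-0.0041,-0.0015,0,-0.08],[-0.0041,-0.0015,0,-0.08],[-0.0041,-0.0015,0,-0.08]]' | python3 steer.py|sed -n 4p; python3 chk.py
echo '[[-0.0025,-0.0009,0,-0.05],[-0.0025,-0.0009,0,-0.05],[-0.0025,-0.0009,0,-0.05],[0,0,0,0],[0,0,0,0]]' | python3 steer.py >/dev/null; python3 chk.py
python3 -c "
from h import *
import cv2
a=imaging.get_image('top')['img'][60:260,190:400,::-1];b=imaging.get_image('side')['img'][110:310,160:370,::-1]
cv2.imwrite('pics/c4.png',cv2.resize(np.hstack([a,b]),None,fx=1.9,fy=1.9,interpolation=cv2.INTER_CUBIC))"
```

```text
contact_force: [-0.8, 2.1, 0.4]
local mm [-49.7 -22.8  56.2] yawlocal 2.402 q6 -1.08 F [-0.8  2.1  0.4] t 9.93
hub in tool mm [-21.4  50.3]
contact_force: [-1.3, 0.6, 0.6]
local mm [-37.2 -40.4  56.1] yawlocal 2.802 q6 -1.51 F [-1.3  0.6  0.6] t 10.35
hub in tool mm [-21.7  50.4]
local mm [-29.8 -45.6  56.2] yawlocal 2.947 q6 -1.66 F [-0.4  0.  -0.3] t 10.77
hub in tool mm [-20.4  50.5]
```

View pics/c4.png

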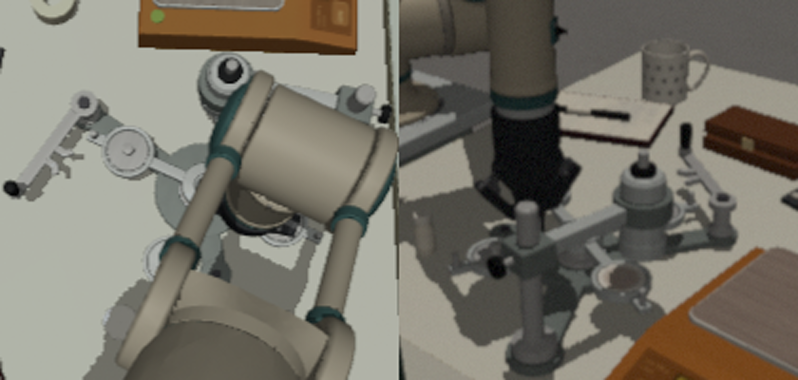

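The filter cup is visible in the side view at (622,277), just short of the detector. In the top view, the cup on the lever side, a knobbed reference, is at (128,152). I'll work out the wheel angle from that.

```bash
python3 -c "
from h import *
for n,u,v,z,ox,oy in(('top',128,151,.047,190,60),('side',622-399,277,.047,160,110)):
  w=at(n,(u/1.9+ox)*800/512,(v/1.9+oy)*800/512,z);l=RB.T@(w-B);print((l*1e3).round(1),np.hypot(*l[:2]),np.arctan2(l[1],l[0]))
"
```

```text
[ 26.8 101.3  47. ] 0.104804211819113 1.3123840455523763
[106.8 -28.7  47. ] 0.11057211996324315 -0.2624403023009577
```

```bash

echo '[[-0.002,-0.0008,0,-0.04],[-0.002,-0.0008,0,-0.04],[-0.002,-0.0008,0,-0.04],[-0.002,-0.0008,0,-0.04],[-0.002,-0.0008,0,-0.04]]' | python3 steer.py >/dev/null
echo '[[-0.0015,-0.0006,0,-0.03],[-0.001,-0.0004,0,-0.02],[0,0,0,0],[0,0,0,0],[0,0,0,0]]' | python3 steer.py|sed -n 4p;python3 chk.py
python3 -c "
from h import *
import cv2
a=imaging.get_image('top')['img'][60:260,190:400,::-1];b=imaging.get_image('side')['img'][110:310,160:370,::-1]
cv2.imwrite('pics/c5.png',cv2.resize(np.hstack([a,b]),None,fx=1.9,fy=1.9,interpolation=cv2.INTER_CUBIC))"
```

```text
contact_force: [-1.5, 0.4, 0.1]
local mm [-18.  -51.7  56.3] yawlocal -3.084 q6 -1.91 F [-1.5  0.4  0.1] t 11.7
hub in tool mm [-21.   50.6]
```

View pics/c5.png

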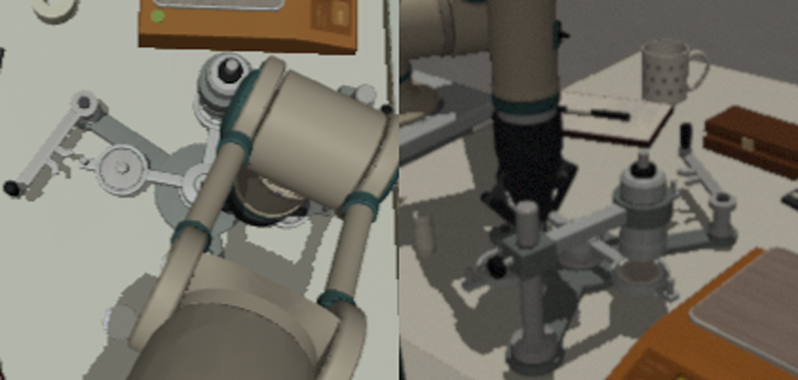

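The filter cup is now under the detector tube at (645,272) in the side view, and the lever-side cup is at (122,169) in the top view. I'll measure the remaining angle against the start image, where the arm stood exactly at 90°.

```bash
cat > ang.py <<'E'
from h import *
import cv2
a=cv2.cvtColor(cv2.resize(cv2.imread('pics/top0.png'),(512,384),interpolation=cv2.INTER_AREA),cv2.COLOR_BGR2GRAY)
b=cv2.cvtColor(imaging.get_image('top')['img'],cv2.COLOR_RGB2GRAY)
f=4;A4=cv2.resize(a,None,fx=f,fy=f,interpolation=cv2.INTER_CUBIC);B4=cv2.resize(b,None,fx=f,fy=f,interpolation=cv2.INTER_CUBIC)
u,v,h=254*f,150*f,16*f
m=cv2.matchTemplate(B4[v-h-60:v+h+60,u-h-60:u+h+60],A4[v-h:v+h,u-h:u+h],cv2.TM_CCOEFF_NORMED)
_,s,_,l=cv2.minMaxLoc(m);dx,dy=(l[0]-60)/f,(l[1]-60)/f
p=[RB.T@(at('top',(254+i*dx)*800/512,(150.4+i*dy)*800/512,.047)-B) for i in(0,1)]
print("score",s,"shift px",dx,dy,"angle diff",np.arctan2(p[1][1],p[1][0])-np.arctan2(p[0][1],p[0][0]))
E
python3 ang.py
```

```text
score 0.846105694770813 shift px 0.0 -1.0 angle diff -0.02253081457447559
```

```bash

echo '[[-0.001,-0.0004,0,-0.02],[0,0,0,0],[0,0,0,0]]' | python3 steer.py|sed -n 4p;python3 ang.py
echo '[[0.003,0,0,0],[0.003,0,0,0],[0,0,-0.02,0],[0,0,-0.035,0],[0,0,-0.04,0]]' | python3 steer.py >/dev/null
echo '[[0,0,-0.04,0],[0,0,-0.04,0],[0,0,-0.02,0],[0,0,0,0],[0,0,0,0]]' | python3 steer.py >/dev/null
python3 chk.py; python3 ang.py; python3 -c "
from h import *
to(-75,262,250)"
```

```text
contact_force: [-1.4, 0.9, -0.1]
score 0.892145574092865 shift px 0.0 0.0 angle diff 0.0
local mm [-22.3 -52.7 252.9] yawlocal -3.064 q6 -1.94 F [-0.3  0.1 -1. ] t 12.98
hub in tool mm [-25.4  51.2]
score 0.8930351138114929 shift px 0.0 0.0 angle diff 0.0
tool delta mm [ 27.1 317.6   1.1]
```

```bash

echo '[[0.0008,0.032,0,0],[0.0008,0.032,0,0],[0.0008,0.032,0,0],[0.0008,0.032,0,0],[0.0008,0.032,0,0]]' | python3 steer.py >/dev/null
echo '[[0.0008,0.032,0,0],[0.0008,0.032,0,0],[0.0008,0.032,0,0],[0.0008,0.032,0,0],[0.0008,0.032,0,0]]' | python3 steer.py >/dev/null
echo '[[0,0,0,0.077],[0,0,0,0],[0,0,0,0],[0,0,0,0]]' | python3 steer.py >/dev/null
python3 chk.py; python3 -c "
from h import *
to(-56,266,92)"
```

```text
local mm [-56.2 264.9 249.9] yawlocal -3.14 q6 -1.31 F [ 0.4 -0.6 -0.5] t 14.2
hub in tool mm [ -56.3 -264.7]
tool delta mm [ -0.5   1.3 157.9]
```

```bash

echo '[[0,0.003,0.03,0],[0,0,0.032,0],[0,0,0.032,0],[0,0,0.032,0],[0,0,0.032,0]]' | python3 steer.py >/dev/null
echo '[[0,0,0,0],[0,0,0,0],[0,0,0,0],[0,0,0,0]]' | python3 steer.py|sed -n 4p; python3 chk.py
echo '[[0,-0.006,0,0],[0,-0.006,0,0],[0,-0.006,0,0],[0,-0.006,0,0],[0,-0.006,0,0]]' | python3 steer.py|sed -n 4p
echo '[[0,-0.006,0,0],[0,-0.006,0,0],[0,-0.006,0,0],[0,-0.006,0,0],[0,0,0,0]]' | python3 steer.py|sed -n 4p
echo '[[0,-0.004,0,0],[0,-0.004,0,0],[0,0,0,0],[0,0,0,0]]' | python3 steer.py|sed -n 4p; python3 chk.py
```

```text
contact_force: [-0.1, -0.5, 0.1]
local mm [-53.9 268.9  95.6] yawlocal -3.141 q6 -1.3 F [-0.1 -0.5  0.1] t 14.95
hub in tool mm [ -53.3 -269. ]
contact_force: [-0.7, 2.1, -0.1]
contact_force: [0.4, 0.9, -0.1]
contact_force: [0.6, -0.8, 1.0]
local mm [-55.3 206.4  93.3] yawlocal -3.141 q6 -1.41 F [ 0.6 -0.8  1. ] t 16.12
hub in tool mm [ -55.  -206.4]
```

```bash

echo '[[0.003,-0.003,0,0],[0.003,-0.003,0,0],[0.002,-0.003,0,0],[0,-0.003,0,0],[0,0,0,0]]' | python3 steer.py|sed -n 4p; python3 chk.py
echo '[[0,-0.003,0,0],[0,-0.003,0,0],[0,0,0,0],[0,0,0,0]]' | python3 steer.py|sed -n 4p; python3 chk.py
echo '[[0,-0.002,0,0],[0,-0.002,0,0],[0,0,0,0],[0,0,0,0]]' | python3 steer.py|sed -n 4p; python3 chk.py
```

```text
contact_force: [-0.3, 0.3, -0.1]
local mm [-64.3 194.2  93.3] yawlocal -3.141 q6 -1.43 F [-0.3  0.3 -0.1] t 16.53
hub in tool mm [ -64.2 -194.2]
contact_force: [-0.8, 5.4, 0.2]
local mm [-64.1 190.   93.2] yawlocal 3.141 q6 -1.44 F [-0.8  5.4  0.2] t 16.87
hub in tool mm [ -64.3 -190.3]
contact_force: [2.0, 14.7, -0.8]
local mm [-64.1 189.4  93.3] yawlocal 3.139 q6 -1.44 F [ 2.  14.7 -0.8] t 17.2
hub in tool mm [ -64.6 -190. ]
```

The force rises steeply at y = 189.5 mm, against 188.5 predicted for home. I'll back off, lift and check.

```bash

echo '[[0,0.01,0,0],[0,0.015,0,0],[0,0,-0.03,0],[0,0,-0.04,0],[0,0,-0.04,0]]' | python3 steer.py >/dev/null
echo '[[0,0.04,-0.03,0],[0,0.04,-0.02,0],[0,0.04,0,0],[0,0.04,0,0],[0,0,0,0]]' | python3 steer.py >/dev/null
echo '[[0,0,0,0],[0,0,0,0],[0,0,0,0],[0,0,0,0]]' | python3 steer.py >/dev/null
python3 chk.py; python3 ang.py; python3 -c "
from h import *
import cv2
a=imaging.get_image('top')['img'][60:260,190:400,::-1];b=imaging.get_image('side')['img'][110:310,160:370,::-1]
o=cv2.resize(cv2.imread('pics/top0.png'),(512,384),interpolation=cv2.INTER_AREA)[60:260,190:400]
cv2.imwrite('pics/c6.png',np.hstack([cv2.resize(x,None,fx=1.26,fy=1.9,interpolation=cv2.INTER_CUBIC) if 0 else cv2.resize(x[:,:140],None,fx=1.9,fy=1.9,interpolation=cv2.INTER_CUBIC) for x in(o,a,b[:,70:])]))"
```

```text
local mm [-63.7 358.9 246.8] yawlocal 3.141 q6 -1.15 F [-0.7 -0.1 -0.6] t 18.37
hub in tool mm [ -64.  -358.7]
score 0.9784526824951172 shift px 0.0 0.0 angle diff 0.0
```

View pics/c6.png

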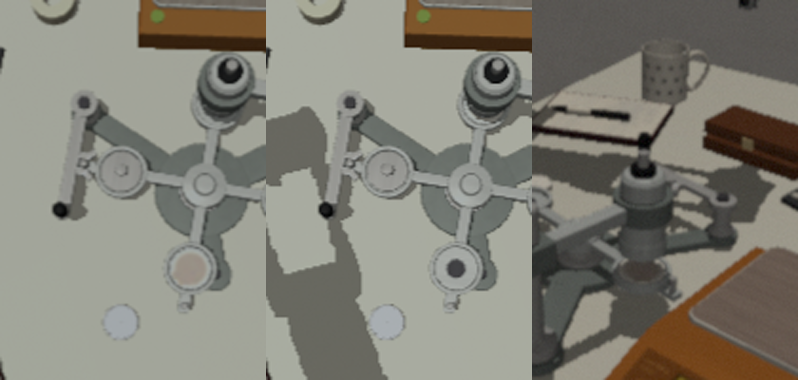

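The lever knob is back at its starting pixel ((61,210) before, (60,210) now), the wheel angle matches, and the side view shows the filter under the detector. I'll hand it in.

```bash
python3 -c "
from rig import manip, imaging, workorder, get_state
print(workorder.sign_off())"
```

```text
the job is handed in; nothing more can be done
None
```

I pushed the lever out, turned the wheel half a turn so the filter sits under the detector, and pushed the lever back home. The final images show both within about 1 mm of where they should be; the job is handed in at about 18 s, but no verdict came back.

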